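# Bring the soil weighing station online

## Task

Bring the weighing station online by lightly pressing three keys down with a fingertip, in this order: first the blue power key on the balance carrying the white-capped sampler, then the blue power key on the balance carrying the orange-capped sampler, and last the green start key on the dark data logger. Each key goes all the way down with a gentle push and stays down by itself; do not press hard. Press no other key, leave the samplers and everything else on the bench where they are, and finish with the hand clear.

Things in the scene. Friction and masses are not known exactly. Their poses are not given: they have to be found in the camera images.
- balance_white: Cream balance carrying the white-capped sampler, fixed; 290 mm deep, 190 wide, pan top 74 up. Origin: centre of its underside; x to its rear, y to its left. Three keys 58 mm apart along y, 110 mm in front (-x) of the origin, faces about 51 mm up: blue at the left (+y), then two grey. May stand left, middle or right, turned up to 12 degrees. Nothing on it stands within 60 mm of the keys.
- balance_white_power_face (a point): Blue power key of the balance with the white-capped sampler. Rubber cap 26 mm deep, 28 wide, 11 mm proud of the panel, giving 1 mm per 3 N. The point is the centre of its pressing face and moves with the key; z points out of the face (11 degrees off vertical, leaning to the instrument's front), y along the row of keys.
- balance_white_power (a joint): Blue power key of the balance with the white-capped sampler. Key travel in m: 0 = up, 0.005 = fully down. It slides along the face's z axis, moves at about 3 N, does not spring back and stays where it is pushed; at the bottom only the rubber cap gives further (1 mm per 3 N).
- balance_white_mid (a joint): Grey middle key of the balance with the white-capped sampler, to be left up. Key travel in m: 0 = up, 0.005 = fully down. It slides along the face's z axis, moves at about 3 N, does not spring back and stays where it is pushed; at the bottom only the rubber cap gives further (1 mm per 3 N).
- balance_white_right (a joint): Grey right-hand key of the balance with the white-capped sampler, to be left up. Key travel in m: 0 = up, 0.005 = fully down. It slides along the face's z axis, moves at about 3 N, does not spring back and stays where it is pushed; at the bottom only the rubber cap gives further (1 mm per 3 N).
- balance_orange: Cream balance carrying the orange-capped sampler, fixed; 290 mm deep, 190 wide, pan top 74 up. Origin: centre of its underside; x to its rear, y to its left. Three keys 58 mm apart along y, 110 mm in front (-x) of the origin, faces about 51 mm up: blue at the left (+y), then two grey. May stand left, middle or right, turned up to 12 degrees. Nothing on it stands within 60 mm of the keys.
- balance_orange_power_face (a point): Blue power key of the balance with the orange-capped sampler. Rubber cap 26 mm deep, 28 wide, 11 mm proud of the panel, giving 1 mm per 3 N. The point is the centre of its pressing face and moves with the key; z points out of the face (11 degrees off vertical, leaning to the instrument's front), y along the row of keys.
- balance_orange_power (a joint): Blue power key of the balance with the orange-capped sampler. Key travel in m: 0 = up, 0.005 = fully down. It slides along the face's z axis, moves at about 3 N, does not spring back and stays where it is pushed; at the bottom only the rubber cap gives further (1 mm per 3 N).
- balance_orange_mid (a joint): Grey middle key of the balance with the orange-capped sampler, to be left up. Key travel in m: 0 = up, 0.005 = fully down. It slides along the face's z axis, moves at about 3 N, does not spring back and stays where it is pushed; at the bottom only the rubber cap gives further (1 mm per 3 N).
- balance_orange_right (a joint): Grey right-hand key of the balance with the orange-capped sampler, to be left up. Key travel in m: 0 = up, 0.005 = fully down. It slides along the face's z axis, moves at about 3 N, does not spring back and stays where it is pushed; at the bottom only the rubber cap gives further (1 mm per 3 N).
- logger: Dark data logger box, fixed, 200 mm deep, 150 wide, 50 high, screen on top at the rear, sloping grey key panel in front. Origin: centre of its underside, x to its rear, y to its left. Two keys 64 mm apart along y, 57 mm in front (-x) of the origin, faces about 52 mm up: green at the left (+y), red at the right. May stand left, middle or right, turned up to 17 degrees.
- logger_start_face (a point): Green start key of the logger. Rubber cap 26 mm deep, 28 wide, 11 mm proud of the panel, giving 1 mm per 3 N. The point is the centre of its pressing face and moves with the key; z points out of the face (11 degrees off vertical, leaning to the instrument's front), y along the row of keys.
- logger_start (a joint): Green start key of the logger. Key travel in m: 0 = up, 0.005 = fully down. It slides along the face's z axis, moves at about 3 N, does not spring back and stays where it is pushed; at the bottom only the rubber cap gives further (1 mm per 3 N).
- logger_stop (a joint): Red stop key of the logger, to be left up. Key travel in m: 0 = up, 0.005 = fully down. It slides along the face's z axis, moves at about 3 N, does not spring back and stays where it is pushed; at the bottom only the rubber cap gives further (1 mm per 3 N).
- sampler_white: Capped soil sampler, loose on the pan: black base, steel ring, white cap; 82 mm across, 95 mm tall. Origin: centre of its underside. Leave it alone.
- sampler_orange: Capped soil sampler, loose on the pan: black base, steel ring, orange cap; 82 mm across, 95 mm tall. Origin: centre of its underside. Leave it alone.
- weight: Small brass weight, loose, 28 mm across and 40 mm tall, on the pan of the balance with the orange-capped sampler. Origin: centre of its underside. Leave it alone.
- jar: Closed jar with blue lid, loose on the bench in front of the instruments, 52 mm across, 75 mm tall. Origin: centre of its underside. Leave it alone.
- spare_ring: Empty steel ring, loose on the bench, 68 mm across, 45 mm tall. Origin: centre of its underside. Leave it alone.
- marker: White marker pen with black cap, loose on the bench, about 130 mm long, 15 mm thick. Leave it alone.
- brush: Brush lying loose on the bench, 160 mm long. Leave it alone.

How it is judged:
By the outcome, as a careful person would: the job done as asked, in the order asked, and still so for the second after the job is handed in, with the robot touching nothing.
It also fails if it takes over 48 s, if anything falls off the work surface, if the arm or the gripper's body presses on something with over 40 N, if the wrist force passes 120 N, or if a joint passes its speed limit or range.

## Robot

A 6-joint arm with a two-finger parallel gripper is mounted at the origin on the work surface. World frame = base frame: x ahead of the robot, y to its left, z up, the work surface at z = 0. Lengths are in mm, angles in rad, forces in N, time in s.
With the tool pointing down it reaches from about 350 to 875 mm from the base axis. Payload 4.2 kg.
Tool frame: the origin (TCP) lies at the very end of the fingers, on their centre line; the grasp point (between the pads) lies 19 mm behind it (arm.grip_point_offset is the distance from the TCP to the grasp point, in mm); z points along the fingers, y is the direction in which the jaws open and shut (so a half turn about z gives the same grasp; the last joint's range is limited). The gripper opens to 85 mm and grips with 20 to 120 N. Pads are 22 mm wide; open, the fingers measure 114 mm over their backs; the gripper's body (76 mm by 85 mm) begins 54 mm behind the grasp point. The pads swing forward as they close: fully open they stand 13 mm farther back than shut.
Start: joints at [1.567, 0.385, 0.008, 0, -1.194, -0.259], TCP at [162.334, 603.529, 231.312] pointing down, gripper open.
Joint ranges: [-3.14, 3.14], [-1.21, 2.06], [-1.07, 1.41], [-3.16, 2.05], [-2.99, -0.16], [-3.1, 3.1]. Speed limits (rad/s): [2.79, 2.79, 3.14, 3.14, 3.14, 3.14].

## Interface

Orientations are given as a unit quaternion [x, y, z, w].
In Python, from bench import arm gives the robot as it stands.
- The arm moves only by the tool drive_tool, never from a script. Its argument "steps" is a list of rows, each a list of 5 numbers: the shift along the tool's x, y, z in m, then the turn about the tool's z in degrees, then the finger opening in m, from 0 to 0.0854. A call has 1 to 20 rows; each row shifts and turns the commanded pose from where the row before left it, along the tool's axes as they then stand; what a row does not reach is not made up. A row lasts 1/10 s, in which the tool goes at most 50 mm and 8.59 degrees, less where a joint would pass 70% of its speed; a pose out of reach is approached as far as the arm can. A call is refused whole if a number of a shift passes 0.05 or a number of a turn 8.59, either way. A call with a gripper value outside its range is refused whole. The fingers move at their own pace and stop on an object; the grip force is fixed at half the most. Time passes only in rows, so rows that do not move let the fingers close. It gives the time, the measured TCP pose, the force and the opening at its end, in the units of the state.
- arm.read_state(): the state, without advancing time (a new reading comes with each control period).
- arm.get_image(name): name is "side" or "top"; returns (picture, depth): 480x640x3 uint8, blue, green, red; 480x640 float32, mm along the optical axis (not along the pixel's ray), 0 where there is no reading.
- arm.camera_params(name): a dict with "K" (3x3 intrinsics, pixels), "world_to_cam" (4x4, takes a point from world to camera coordinates). Camera axes: x right, y up, looking along -z (the intrinsics and any distortion apply to the point x, -y, -z); pixel columns grow to the right and rows downward; lengths in mm; the calibration is good to about 2 mm. A picture is of the moment at which its call begins. camera_params takes no time and is no camera call.
- arm.job_done(): hands the job in, once; it reports no verdict.
The state is a dict: "clock": time; "joints": joint angles; "joint_vel": joint speeds; "joint_efforts": joint torques, N m; "position": TCP position; "ee_rot": TCP orientation; "contact_force": force on the tool from outside, world axes, zero at the start; "wrist_torque": the same for the moment, N m; "gripper_width": finger opening in mm.
Only numpy, scipy, OpenCV 4.12 (cv2) and the standard library are available. Lean on these libraries where they do the work, as an engineer would, in place of code of your own. Each camera call takes 0.05 s, during which the arm holds its last target.

## Working session

There is one attempt and no reset: what is moved stays moved. The work goes in short steps, Python scripts to look and compute and a tool call to move; the robot and the scene stay as the last step left them, time stands still between calls to the robot, and variables do not carry over. Pictures are saved under pics/ and viewed, and the job is handed in when it is done.

Besides the shell and the picture viewer there is one more tool, called after "Emit:" as name([rows], argument=value, ...), one row to a line, values as JSON. drive_tool: Moves the arm, as the interface text tells. Its arguments: {"type":"object","properties":{"steps":{"type":"array"}},"required":["steps"]}

```bash
mkdir -p pics; ls
python3 - <<'E'
from bench import arm
import cv2,numpy as np
print(arm.read_state())
for n in("top","side"):
    im,d=arm.get_image(n); cv2.imwrite(f"pics/{n}0.png",im); np.save(f"{n}0.npy",d)
    p=arm.camera_params(n); print(n,p)
E
```

```text
pics
{'clock': 0.0, 'joints': array([ 1.56661033e+00,  3.85508726e-01,  6.64220017e-03, -5.31440346e-04,
       -1.19398431e+00, -2.58620698e-01]), 'joint_vel': array([-0.00081388, -0.00152263, -0.00208981, -0.00169072, -0.00235242,
       -0.00236675]), 'joint_efforts': array([ 4.01333982e-04, -3.92291558e+01,  1.88402456e+01,  4.18623179e+00,
       -4.64577417e-03, -3.42004014e-06]), 'position': array([162.17840134, 602.99088361, 230.25204254]), 'ee_rot': array([ 9.91365593e-01, -1.31122631e-01, -1.14649275e-04,  1.05028647e-03]), 'contact_force': array([-0.63993334, -0.43877779, -0.27545101]), 'wrist_torque': array([ 0.03857318, -0.06321669,  0.02468882]), 'gripper_width': 85.47736445696945}
top {'K': array([[470.10747685,   0.        , 321.91351414],
       [  0.        , 470.10747685, 233.81121141],
       [  0.        ,   0.        ,   1.        ]]), 'world_to_cam': array([[ 1.36674479e-02, -9.99906596e-01,  2.38990184e-05,
        -1.84425364e+00],
       [ 9.81647393e-01,  1.34224147e-02,  1.90232054e-01,
        -5.40059171e+02],
       [-1.90214607e-01, -2.57652628e-03,  9.81739153e-01,
        -1.13514322e+03],
       [ 0.00000000e+00,  0.00000000e+00,  0.00000000e+00,
         1.00000000e+00]])}
side {'K': array([[595.91441216,   0.        , 312.31609874],
       [  0.        , 595.91441216, 240.46946617],
       [  0.        ,   0.        ,   1.        ]]), 'world_to_cam': array([[ 9.98077560e-01, -5.82111669e-02, -2.12754432e-02,
        -5.33572507e+02],
       [ 4.70921133e-02,  4.89111566e-01,  8.70949028e-01,
        -7.41986668e+01],
       [-4.02928938e-02, -8.70276586e-01,  4.90912565e-01,
        -1.58561451e+03],
       [ 0.00000000e+00,  0.00000000e+00,  0.00000000e+00,
         1.00000000e+00]])}
```

View pics/top0.png

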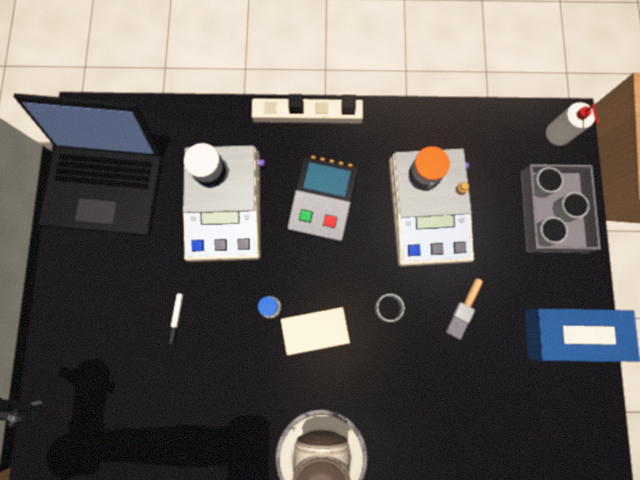

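View pics/side0.png

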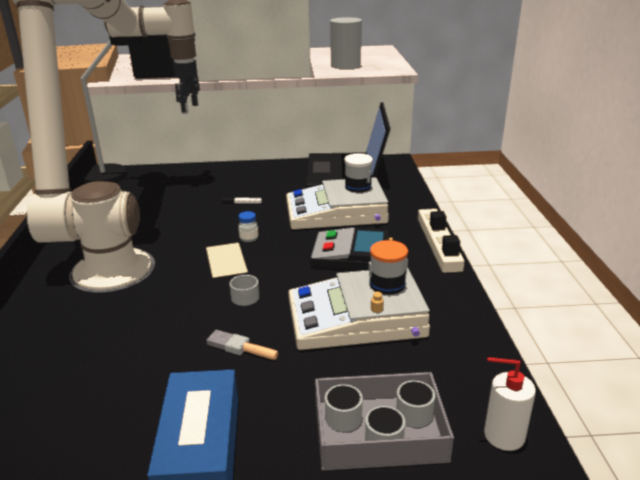

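The top view shows the white-capped balance at left with its blue key at about (197,245). The orange-capped balance is at right with its blue key at (414,250), and the logger between them has its green key at (306,216). Next I'll measure all the keys in both views.

```bash
cat > h.py <<'E'
import numpy as np,cv2
from bench import arm
def world(n,u,v,d):
    p=arm.camera_params(n);K=p["K"];T=p["world_to_cam"]
    c=np.stack([(u-K[0,2])*d/K[0,0],-(v-K[1,2])*d/K[1,1],-d])
    return T[:3,:3].T@(c-T[:3,3:4])
def proj(n,P):
    p=arm.camera_params(n);c=p["world_to_cam"]@np.r_[P,1]
    return p["K"][:2]@np.array([c[0]/-c[2],c[1]/c[2],1])
E
python3 - <<'E'
from h import *
for n in("top","side"):
    im=cv2.imread(f"pics/{n}0.png");d=np.load(f"{n}0.npy");h=cv2.cvtColor(im,cv2.COLOR_BGR2HSV)
    for c,(lo,hi) in dict(blue=((108,120,60),(130,255,255)),green=((45,120,60),(80,255,255)),red=((0,150,90),(6,255,255)),grey=((0,0,50),(179,60,125))).items():
        m=cv2.inRange(h,lo,hi);k,l,s,ce=cv2.connectedComponentsWithStats(m)
        for i in range(1,k):
            if 30<s[i,4]<400:
                v,u=np.nonzero(l==i);w=world(n,u.astype(float),v.astype(float),d[v,u]); 
                md=np.median(w,1)
                if md[0]<350 or md[2]<25 or md[2]>75: continue
                w=w[:,w[2]>md[2]-8]
                print(n,c,s[i],ce[i].round(1),"med",md.round(1),"mid",((w.min(1)+w.max(1))/2).round(1),"ext",np.ptp(w,axis=1).round(0))
E
```

```text
top blue [192 240  11  11 110] [197.  245.1] med [506.4 318.   53.8] mid [506.9 319.6  54.2] ext [26. 27. 12.]
top blue [409 245  11  10 105] [413.9 249.7] med [ 501.8 -225.3   54.6] mid [ 502.7 -225.6   54.9] ext [23. 27. 13.]
top blue [257 296  20  20 310] [266.5 305.6] med [357.3 136.6  74.3] mid [347.7  79.8 641.9] ext [  67.  155. 1150.]
top green [300 210  12  12 104] [305.2 215.4] med [588.1  49.2  50.8] mid [587.5  48.2  49.9] ext [28. 28. 14.]
top red [324 216  12  11 106] [329.7 220.9] med [573.8 -14.5  50. ] mid [573.8 -13.4  49.7] ext [26. 28. 14.]
top grey [539 169  23  22  95] [550.  179.2] med [ 690.6 -579.8   56.6] mid [ 517.2 -302.9  633.5] ext [ 406.  611. 1167.]
top grey [564 194  24  22  89] [575.7 204.2] med [ 623.8 -639.    56.3] mid [ 483.4 -333.6  634. ] ext [ 338.  672. 1166.]
top grey [552 196  25  26 248] [560.7 210.7] med [ 611.1 -608.5   30.8] mid [ 481.5 -323.2  620.1] ext [ 335.  651. 1194.]
top grey [543 219  23  22  89] [553.9 228.9] med [ 562.1 -579.    56.9] mid [ 558.2 -578.7   57.3] ext [55. 59. 11.]
side blue [293 188   9   8  49] [297.3 191.8] m
[... 780 characters left out ...]
  33 223] [333.8 247.7] med [593.3 -44.4  32.9] mid [ 565.4 -644.2  428.7] ext [ 186. 1461.  806.]
side grey [301 302  14  11 109] [307.2 306.9] med [ 506.7 -294.5   52.6] mid [ 497.  -824.   438.1] ext [  50. 1101.  787.]
side grey [304 317  14  12 115] [310.5 322.3] med [ 511.2 -350.5   52.9] mid [ 511.6 -347.    51.6] ext [27. 29. 13.]
side grey [327 385  33  25 117] [343.1 397.1] med [ 557.9 -579.2   55.9] mid [ 557.7 -579.    55.6] ext [59. 65.  6.]
side grey [368 407  35  27 124] [385.3 420.1] med [ 625.2 -640.8   55.9] mid [ 623.9 -638.8   55.7] ext [58. 63.  7.]
side grey [365 426  40  15 258] [381.1 435.6] med [ 606.9 -663.4   44.8] mid [  563.7 -1009.1   434.3] ext [183. 731. 795.]
```

Emit:
drive_tool([
  [0,0,0,-7.5,0],
  [0,0,0,-7.5,0],
  [0.019,0.0159,0,0,0],
  [0.019,0.0159,0,0,0],
  [0.019,0.0159,0,0,0],
  [0.019,0.0159,0,0,0],
  [0.019,0.0159,0,0,0],
  [0.019,0.0159,0,0,0],
  [0.019,0.0159,0,0,0],
  [0.019,0.0159,0,0,0],
  [0.019,0.0159,0,0,0],
  [0.019,0.0159,0,0,0],
  [0.019,0.0159,0,0,0],
  [0.019,0.0159,0,0,0],
  [0.019,0.0159,0,0,0],
  [0.019,0.0159,0,0,0],
  [0.019,0.0159,0,0,0],
  [0.019,0.0159,0,0,0],
  [0.019,0.0159,0,0,0],
  [0.019,0.0159,0,0,0],
])

```text
clock: 2.1
position: [504.5, 316.1, 230.8]
ee_rot: [1.0, -0.001, -0.0, 0.0]
contact_force: [0.3, 0.3, -0.8]
gripper_width: -0.5
```

Emit:
drive_tool([
  [0,0,0.02,0,0],
  [0,0,0.02,0,0],
  [0,0,0.02,0,0],
  [0,0,0.02,0,0],
  [0,0,0.02,0,0],
  [0,0,0.02,0,0],
  [0,0,0.02,0,0],
  [0,0,0.01,0,0],
  [0,0,0,0,0],
  [0,0,0,0,0],
  [0,0,0,0,0],
])

```text
clock: 3.2
position: [504.7, 317.6, 82.5]
ee_rot: [1.0, -0.0, 0.001, -0.001]
contact_force: [0.2, 0.3, -0.0]
gripper_width: 0.1
```

Run:
```python
from h import *
s=arm.read_state();print(s["position"],s["contact_force"],s["clock"])
for n in("top","side"):
    im,d=arm.get_image(n); u,v=proj(n,s["position"]);print(n,u,v, proj(n,[505,318,51]))
    u,v=int(u),int(v); c=im[v-40:v+40,u-53:u+53]; cv2.imwrite(f"pics/{n}1.png",cv2.resize(c,None,fx=7,fy=7,interpolation=cv2.INTER_CUBIC))
```

```text
[504.66660862 317.57123627  82.50760382] [ 0.20709182  0.25150412 -0.03310721] 3.2
top 194.27854117903567 243.89842807824743 [197.45676915 245.88537775]
side 296.10070093135215 183.28105227083637 [296.55285861 192.49964396]
```

View pics/side1.png

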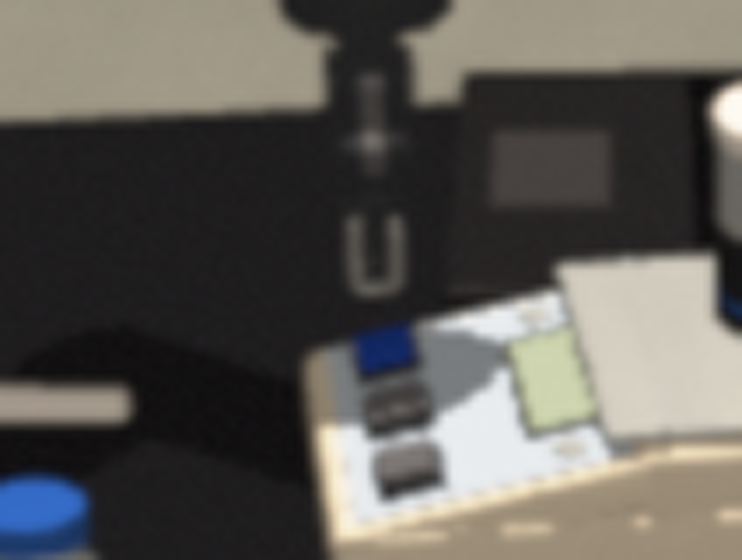

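View pics/top1.png

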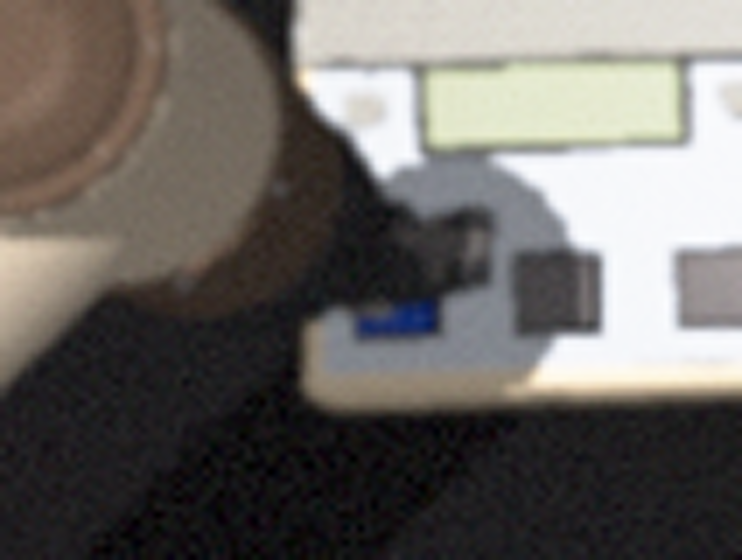

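Run:
```python
from h import *
np.set_printoptions(linewidth=200,suppress=True)
im,d=arm.get_image("top")
for v in range(230,252,2):
  r=[]
  for u in range(186,216,3):
    w=world("top",np.array([float(u)]),np.array([float(v)]),d[v,u])[:,0]; r.append("%d,%d,%d"%tuple(w.round()))
  print(v,*r,sep=" | ")
for v in range(170,192,2):
  im,d=arm.get_image("side") if v==170 else (im,d)
  r=[]
  for u in range(288,308,3):
    w=world("side",np.array([float(u)]),np.array([float(v)]),d[v,u])[:,0]; r.append("%d,%d,%d"%tuple(w.round()))
  print(v,*r,sep=" | ")
```

```text
Traceback (most recent call last):
  File "h.py", line 5, in world
    c=np.stack([(u-K[0,2])*d/K[0,0],-(v-K[1,2])*d/K[1,1],-d])
ValueError: all input arrays must have the same shape
```

Run:
```python
from h import *
T,d1=arm.get_image("top");S,d2=arm.get_image("side")
for n,d,vs,us in(("top",d1,range(230,252,2),range(186,216,3)),("side",d2,range(170,192,2),range(288,308,3))):
 print(n,list(us))
 for v in vs:
  r=[]
  for u in us:
    w=world(n,np.array([float(u)]),np.array([float(v)]),d[v,u:u+1])[:,0]; r.append("%d,%d,%d"%tuple(w.round()))
  print(v,*r,sep=" | ")
```

```text
top [186, 189, 192, 195, 198, 201, 204, 207, 210, 213]
230 | 498,279,289 | 507,285,247 | 508,281,240 | 514,282,211 | 546,319,51 | 547,313,47 | 546,304,50 | 545,296,54 | 546,289,51 | 546,281,52
232 | 495,280,285 | 503,285,245 | 504,281,237 | 509,282,212 | 512,279,196 | 541,311,51 | 541,304,49 | 517,265,174 | 541,289,51 | 542,281,49
234 | 491,281,281 | 497,283,252 | 500,282,234 | 505,282,212 | 509,281,189 | 516,284,153 | 513,273,169 | 513,265,173 | 513,259,172 | 537,282,47
236 | 489,283,273 | 494,284,246 | 496,282,234 | 500,281,212 | 505,281,190 | 505,275,186 | 507,270,179 | 507,264,178 | 509,259,169 | 531,280,51
238 | 487,287,258 | 490,285,243 | 494,284,224 | 497,282,208 | 499,278,198 | 501,275,184 | 502,270,179 | 503,265,173 | 504,258,171 | 527,282,45
240 | 484,287,256 | 486,285,241 | 489,284,223 | 494,285,196 | 495,280,191 | 500,280,165 | 499,272,170 | 498,264,176 | 499,258,171 | 522,281,45
242 | 481,290,245 | 484,288,230 | 487,287,210 | 500,301,136 | 500,293,139 | 498,283,152 | 495,272,170 | 494,263,176 | 494,257,173 | 516,281,46
244 | 478,292,236 | 481,290,223 | 492,303,155 | 498,
[... 880 characters left out ...]
,109 | 524,571,-2 | 535,568,-2 | 546,573,-4
178 | 482,548,2 | 492,543,3 | 499,310,104 | 508,308,104 | 523,544,1 | 534,557,-4 | 544,543,1
180 | 481,536,-1 | 492,531,1 | 498,311,97 | 508,311,96 | 523,530,0 | 533,533,-2 | 544,531,-1
182 | 481,521,-1 | 491,526,-4 | 498,314,89 | 507,301,94 | 517,319,86 | 533,518,-3 | 543,516,-2
184 | 472,-1375,832 | 491,500,0 | 498,315,82 | 507,301,88 | 521,501,-2 | 532,499,-2 | 542,495,0
186 | 480,490,-3 | 490,483,0 | 500,486,-2 | 511,481,0 | 521,488,-4 | 531,479,0 | 541,480,-1
188 | 480,484,-7 | 490,471,-2 | 500,464,1 | 510,468,-1 | 520,466,-1 | 530,460,1 | 540,466,-2
190 | 479,461,-4 | 489,463,-6 | 499,454,-2 | 507,334,52 | 516,323,57 | 526,347,45 | 535,340,48
```

Emit:
drive_tool([
  [0,0,0.008,0,0],
  [0,0,0.008,0,0],
  [0,0,0.006,0,0],
  [0,0,0.002,0,0],
  [0,0,0.002,0,0],
  [0,0,0.001,0,0],
  [0,0,0.001,0,0],
  [0,0,0.001,0,0],
  [0,0,0,0,0],
  [0,0,0,0,0],
])

```text
clock: 4.45
position: [504.2, 317.0, 52.5]
ee_rot: [1.0, -0.001, 0.0, -0.0]
contact_force: [0.5, -2.5, 1.7]
gripper_width: 0.2
```

Emit:
drive_tool([
  [0,0,0.001,0,0],
  [0,0,0.001,0,0],
  [0,0,0,0,0],
  [0,0,0,0,0],
])

```text
clock: 4.85
position: [504.4, 317.3, 50.4]
ee_rot: [1.0, -0.0, 0.0, -0.0]
contact_force: [0.9, -1.2, 3.0]
gripper_width: -0.0
```

Emit:
drive_tool([
  [0,0,0.001,0,0],
  [0,0,0.001,0,0],
  [0,0,0,0,0],
  [0,0,0,0,0],
])

```text
clock: 5.25
position: [504.6, 317.3, 49.1]
ee_rot: [1.0, -0.0, 0.001, -0.0]
contact_force: [0.1, -2.2, 6.1]
gripper_width: -0.0
```

Emit:
drive_tool([
  [0,0,0.001,0,0],
  [0,0,0,0,0],
  [0,0,0,0,0],
])

```text
clock: 5.55
position: [504.8, 317.3, 48.5]
ee_rot: [1.0, -0.0, 0.001, -0.0]
contact_force: [-0.2, -2.0, 7.9]
gripper_width: 0.0
```

Emit:
drive_tool([
  [0,0,0.001,0,0],
  [0,0,0,0,0],
  [0,0,0,0,0],
])

```text
clock: 5.85
position: [504.9, 317.3, 47.9]
ee_rot: [1.0, -0.0, 0.001, -0.0]
contact_force: [-0.6, -3.4, 9.7]
gripper_width: -0.5
```

Emit:
drive_tool([
  [0,0,-0.003,0,0],
  [0,0,-0.006,0,0],
  [0,0,-0.02,0,0],
  [0,0,-0.03,0,0],
  [0,0,-0.03,0,0],
  [0,0,-0.03,0,0],
  [0,0,-0.03,0,0],
  [0,0,-0.03,0,0],
  [0,-0.03,0,0,0],
  [0,-0.03,0,0,0],
  [0,0,0,0,0],
])

```text
clock: 6.95
position: [503.6, 380.2, 224.4]
ee_rot: [1.0, 0.001, -0.0, -0.001]
contact_force: [0.0, -0.5, -0.6]
gripper_width: 0.3
```

```bash
cat > look.py <<'E'
import sys
from h import *
tag=sys.argv[1];s=arm.read_state();print(s["position"],s["clock"])
for n in("top","side"):
    im,d=arm.get_image(n); np.save(f"{n}{tag}.npy",d);cv2.imwrite(f"pics/{n}{tag}.png",im)
    out=[]
    for P in map(eval,sys.argv[2:]):
        u,v=proj(n,P).astype(int)
        for I in (cv2.imread(f"pics/{n}0.png"),im): out.append(cv2.resize(I[v-20:v+30,u-20:u+35],None,fx=7,fy=7,interpolation=cv2.INTER_CUBIC))
    cv2.imwrite(f"pics/crop_{n}{tag}.png",np.hstack(out)[:600,:800])
E
python3 look.py 2 "[507,318,51]"
```

```text
[503.64733766 380.19120399 224.40184592] 6.95
```

View pics/crop_side2.png

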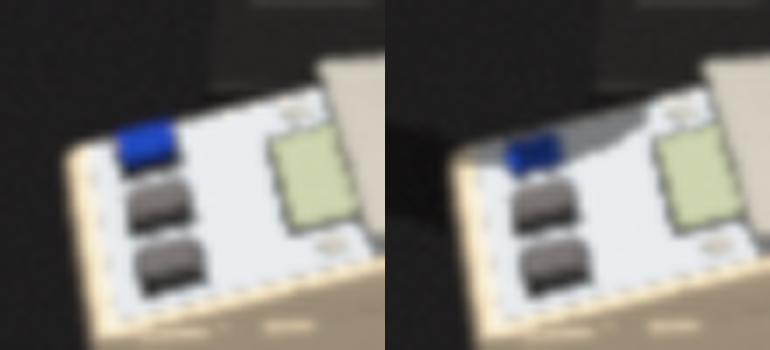

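View pics/crop_top2.png

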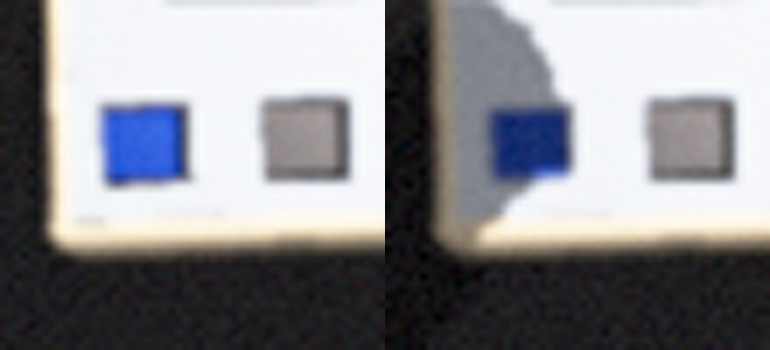

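The side crop shows the white balance's blue key visibly lowered and both grey keys unchanged. Next is the orange balance.

Emit:
drive_tool([
  [0,0.03,0,0,0],
  [0,0.03,0,0,0],
  [0,0.03,0,0,0],
  [0,0.03,0,0,0],
  [0,0.03,0,0,0],
  [0,0.03,0,0,0],
  [0,0.03,0,0,0],
  [0,0.03,0,0,0],
  [0,0.03,0,0,0],
  [0,0.03,0,0,0],
  [0,0.03,0,0,0],
  [0,0.03,0,0,0],
  [0,0.03,0,0,0],
  [0,0.03,0,0,0],
  [0,0.03,0,0,0],
  [0,0.03,0,0,0],
  [0,0.03,0,0,0],
  [0,0.03,0,0,0],
  [0,0.03,0,0,0],
  [0,0.03,0,0,0],
])

```text
clock: 9.05
position: [502.5, -224.5, 225.1]
ee_rot: [1.0, -0.001, -0.0, -0.0]
contact_force: [0.8, -0.2, 0.3]
gripper_width: 0.0
```

Emit:
drive_tool([
  [-0.004,0.005,0.02,0,0],
  [0,0,0.03,0,0],
  [0,0,0.03,0,0],
  [0,0,0.03,0,0],
  [0,0,0.03,0,0],
  [0,0,0,0,0],
  [0,0,0,0,0],
  [0,0,0,0,0],
])

```text
clock: 9.85
position: [500.6, -228.5, 87.1]
ee_rot: [1.0, -0.0, 0.002, 0.0]
contact_force: [0.4, -0.3, 0.7]
gripper_width: -0.3
```

```bash
python3 look.py 3 "[500,-228,51]"
python3 - <<'E'
from h import *
print(arm.read_state()["contact_force"],[proj(n,[500,-228,85]) for n in("top","side")])
E
```

```text
[ 500.57536874 -228.45956928   87.13296961] 9.85
[-0.30156206 -0.26397655 -0.15302924] [array([417.46366111, 248.62791461]), array([302.24899442, 278.93104311])]
```

View pics/crop_side3.png

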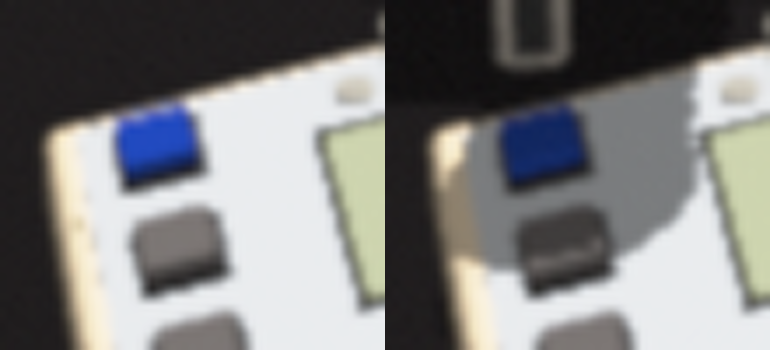

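View pics/crop_top3.png

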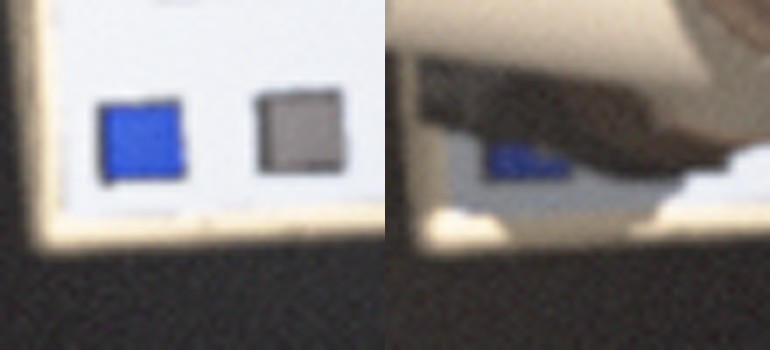

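The side crop shows the finger lined up over the blue key, so I'll press.

Emit:
drive_tool([
  [0,0,0.01,0,0],
  [0,0,0.01,0,0],
  [0,0,0.006,0,0],
  [0,0,0.002,0,0],
  [0,0,0.001,0,0],
  [0,0,0.001,0,0],
  [0,0,0,0,0],
  [0,0,0,0,0],
])

```text
clock: 10.75
position: [499.4, -228.0, 55.5]
ee_rot: [1.0, -0.001, -0.0, 0.0]
contact_force: [-1.4, 0.8, 1.4]
gripper_width: -0.1
```

Emit:
drive_tool([
  [0,0,0.001,0,0],
  [0,0,0.001,0,0],
  [0,0,0.001,0,0],
  [0,0,0.001,0,0],
  [0,0,0,0,0],
  [0,0,0,0,0],
])

```text
clock: 11.35
position: [500.2, -228.1, 51.5]
ee_rot: [1.0, -0.0, 0.001, 0.0]
contact_force: [-1.0, 0.4, 3.1]
gripper_width: 0.1
```

Emit:
drive_tool([
  [0,0,0.001,0,0],
  [0,0,0.001,0,0],
  [0,0,0,0,0],
  [0,0,0,0,0],
])

```text
clock: 11.75
position: [500.4, -228.1, 49.8]
ee_rot: [1.0, -0.0, 0.001, 0.0]
contact_force: [1.5, 2.1, 4.4]
gripper_width: -0.0
```

Emit:
drive_tool([
  [0,0,0.001,0,0],
  [0,0,0,0,0],
  [0,0,0,0,0],
])

```text
clock: 12.05
position: [500.6, -228.1, 49.1]
ee_rot: [1.0, -0.0, 0.001, 0.0]
contact_force: [0.1, 2.1, 6.9]
gripper_width: 0.3
```

Emit:
drive_tool([
  [0,0,0.001,0,0],
  [0,0,0,0,0],
  [0,0,0,0,0],
])

```text
clock: 12.35
position: [500.7, -228.1, 48.4]
ee_rot: [1.0, -0.0, 0.001, 0.0]
contact_force: [1.3, 2.7, 8.4]
gripper_width: -0.5
```

Emit:
drive_tool([
  [0,0,0.001,0,0],
  [0,0,0,0,0],
  [0,0,0,0,0],
])

```text
clock: 12.65
position: [500.8, -228.1, 47.8]
ee_rot: [1.0, -0.0, 0.001, 0.0]
contact_force: [0.5, 3.5, 11.1]
gripper_width: -0.1
```

Emit:
drive_tool([
  [0,0,-0.003,0,0],
  [0,0,-0.006,0,0],
  [0,0,-0.02,0,0],
  [0,0,-0.03,0,0],
  [0,0,-0.03,0,0],
  [0,0,-0.03,0,0],
  [0,0,-0.03,0,0],
  [0,0,-0.02,0,0],
  [0.0085,-0.0275,0,0,0],
  [0.0085,-0.0275,0,0,0],
  [0.0085,-0.0275,0,0,0],
  [0.0085,-0.0275,0,0,0],
  [0.0085,-0.0275,0,0,0],
  [0.0085,-0.0275,0,0,0],
  [0.0085,-0.0275,0,0,0],
  [0.0085,-0.0275,0,0,0],
  [0.0085,-0.0275,0,0,0],
  [0.0085,-0.0275,0,0,0],
])

```text
clock: 14.45
position: [583.9, 47.6, 214.2]
ee_rot: [1.0, -0.001, -0.002, 0.0]
contact_force: [0.8, 0.2, -1.0]
gripper_width: 0.2
```

Emit:
drive_tool([
  [0,0,0,6.3,0],
  [0,0,0.02,6.3,0],
  [0,0,0.03,0,0],
  [0,0,0.03,0,0],
  [0,0,0.03,0,0],
  [0,0,0.018,0,0],
  [0,0,0,0,0],
  [0,0,0,0,0],
  [0,0,0,0,0],
])

```text
clock: 15.35
position: [585.5, 47.0, 88.5]
ee_rot: [0.994, -0.11, 0.001, -0.0]
contact_force: [-0.2, -0.1, -0.2]
gripper_width: 0.2
```

```bash
python3 look.py 4 "[588,47,51]"
python3 - <<'E'
from h import *
a=cv2.imread("pics/side4.png")[150:350,230:450]; cv2.imwrite("pics/side4b.png",cv2.resize(a,None,fx=3,fy=3))
E
```

```text
[585.49407063  46.99379771  88.49283865] 15.35
```

View pics/crop_side4.png

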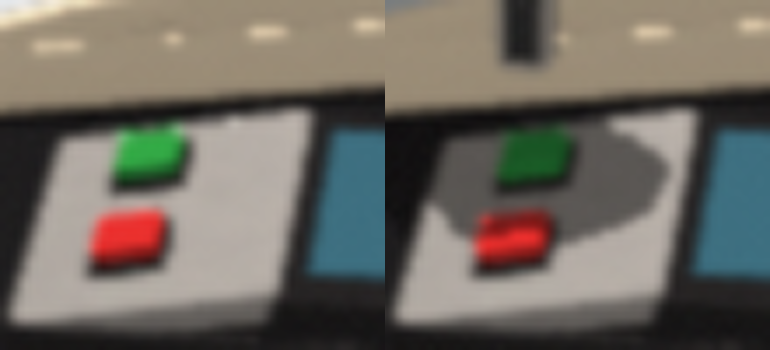

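View pics/side4b.png

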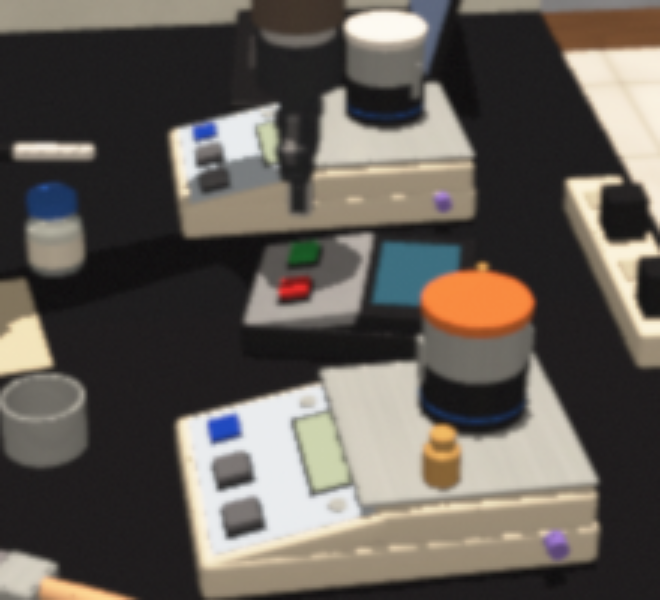

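View pics/top4.png

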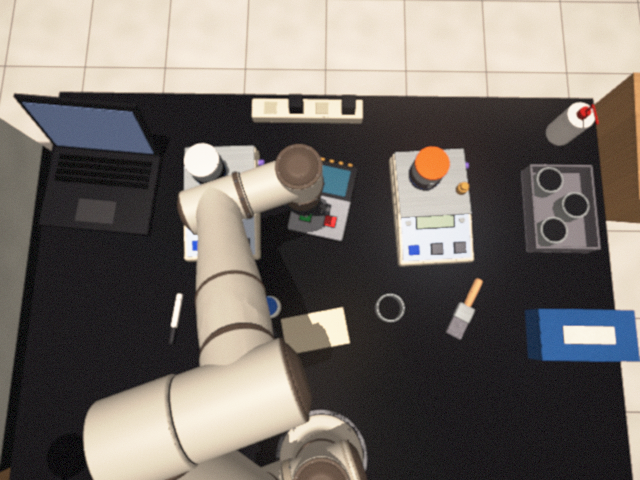

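Both blue keys look lowered, and the finger is over the green key. The wrist elbow sits near the white sampler in the top view, so I'll check its clearance before descending.

Run:
```python
from h import *
d=np.load("top4.npy")
for u,v in[(190,205),(185,210),(200,190),(215,190),(230,190),(250,190),(205,165),(300,160),(210,250),(300,185),(320,180)]:
    print(u,v,world("top",np.array([float(u)]),np.array([float(v)]),d[v,u:u+1])[:,0].round())
d=np.load("side4.npy");v,u=np.mgrid[100:225,290:360];v=v.ravel();u=u.ravel()
w=world("side",u.astype(float),v.astype(float),d[v,u])
for zlo in range(80,420,20):
    m=(w[2]>zlo)&(w[2]<zlo+20)
    if m.sum(): print(zlo,m.sum(),w[:,m].min(1).round(),w[:,m].max(1).round())
```

```text
190 205 [515. 234. 427.]
185 210 [506. 242. 426.]
200 190 [544. 220. 422.]
215 190 [542. 192. 429.]
230 190 [543. 166. 428.]
250 190 [544. 131. 425.]
205 165 [677. 280. 170.]
300 160 [591.  44. 449.]
210 250 [419. 166. 544.]
300 185 [550.  43. 439.]
320 180 [569.   9. 408.]
80 126 [576.  34.  80.] [ 806. 1197.   99.]
100 161 [575.  31. 100.] [691. 306. 120.]
120 124 [569.   9. 120.] [691. 285. 140.]
140 145 [566.  -5. 140.] [691. 288. 160.]
160 265 [562. -14. 160.] [700. 328. 180.]
180 139 [562. -16. 180.] [608.  93. 200.]
200 93 [553.   4. 200.] [618.  34. 220.]
220 205 [549.   5. 220.] [620.  49. 240.]
240 226 [549.   4. 240.] [620.  67. 260.]
260 188 [547.   3. 260.] [623.  57. 280.]
280 235 [547.   1. 280.] [623.  39. 300.]
300 236 [547.   3. 300.] [623.  45. 320.]
320 231 [543.  -4. 320.] [631.  52. 340.]
340 315 [494.  -2. 340.] [632. 217. 360.]
360 385 [494.  -1. 360.] [625. 181. 380.]
380 424 [494.  -1. 380.] [625. 165. 400.]
400 322 [523.  -1. 400.] [625. 113. 420.]
```

The links stay above 330 mm and the sampler top is at 170 mm, so it's clear. Pressing green.

Emit:
drive_tool([
  [0,0,0.01,0,0],
  [0,0,0.01,0,0],
  [0,0,0.008,0,0],
  [0,0,0.002,0,0],
  [0,0,0.001,0,0],
  [0,0,0.001,0,0],
  [0,0,0,0,0],
  [0,0,0,0,0],
])

```text
clock: 16.25
position: [585.0, 47.0, 55.6]
ee_rot: [0.994, -0.11, 0.0, -0.0]
contact_force: [-0.3, -0.0, 0.2]
gripper_width: -0.4
```

Emit:
drive_tool([
  [0,0,0.001,0,0],
  [0,0,0.001,0,0],
  [0,0,0.001,0,0],
  [0,0,0.001,0,0],
  [0,0,0,0,0],
  [0,0,0,0,0],
])

```text
clock: 16.85
position: [585.1, 46.9, 51.6]
ee_rot: [0.994, -0.11, 0.0, -0.0]
contact_force: [0.6, 0.8, 2.5]
gripper_width: 0.3
```

Emit:
drive_tool([
  [0,0,0.001,0,0],
  [0,0,0.001,0,0],
  [0,0,0,0,0],
  [0,0,0,0,0],
])

```text
clock: 17.25
position: [585.2, 46.9, 49.5]
ee_rot: [0.994, -0.11, 0.0, -0.0]
contact_force: [1.6, -1.0, 3.3]
gripper_width: -0.3
```

Emit:
drive_tool([
  [0,0,0.001,0,0],
  [0,0,0.001,0,0],
  [0,0,0,0,0],
  [0,0,0,0,0],
])

```text
clock: 17.65
position: [584.9, 47.1, 47.3]
ee_rot: [0.994, -0.11, 0.0, -0.0]
contact_force: [0.9, 0.3, 2.9]
gripper_width: 0.2
```

Emit:
drive_tool([
  [0,0,0.001,0,0],
  [0,0,0,0,0],
  [0,0,0,0,0],
])

```text
clock: 17.95
position: [585.1, 47.0, 46.5]
ee_rot: [0.994, -0.11, 0.0, -0.0]
contact_force: [2.4, -0.5, 3.5]
gripper_width: 0.2
```

Emit:
drive_tool([
  [0,0,0.001,0,0],
  [0,0,0,0,0],
  [0,0,0,0,0],
])

```text
clock: 18.25
position: [585.2, 47.0, 45.8]
ee_rot: [0.994, -0.11, 0.001, -0.0]
contact_force: [0.9, -0.3, 5.8]
gripper_width: 0.0
```

Emit:
drive_tool([
  [0,0,0.001,0,0],
  [0,0,0,0,0],
  [0,0,0,0,0],
])

```text
clock: 18.55
position: [585.4, 47.0, 45.2]
ee_rot: [0.994, -0.11, 0.001, -0.0]
contact_force: [0.1, -0.2, 7.6]
gripper_width: -0.2
```

Emit:
drive_tool([
  [0,0,0.001,0,0],
  [0,0,0,0,0],
  [0,0,0,0,0],
])

```text
clock: 18.85
position: [585.5, 47.0, 44.6]
ee_rot: [0.994, -0.11, 0.001, -0.0]
contact_force: [0.9, -0.7, 9.1]
gripper_width: -0.0
```

Emit:
drive_tool([
  [0,0,-0.003,0,0],
  [0,0,-0.006,0,0],
  [0,0,-0.02,0,0],
  [0,0,-0.03,0,0],
  [0,0,-0.03,0,0],
  [0,0,-0.03,0,0],
  [0,0,-0.03,0,0],
  [0,0,-0.03,0,0],
  [-0.03,0,0,0,0],
  [-0.03,0,0,0,0],
  [-0.03,0,0,0,0],
  [-0.03,0,0,0,0],
  [-0.03,0,0,0,0],
  [0,0,0,0,0],
  [0,0,0,0,0],
])

```text
clock: 20.35
position: [437.3, 79.6, 221.9]
ee_rot: [0.994, -0.11, -0.001, 0.0]
contact_force: [1.1, 0.1, -0.4]
gripper_width: -0.1
```

```bash
python3 look.py 5 "[588,47,51]"
python3 - <<'E'
from h import *
o=[cv2.resize(cv2.imread(f"pics/side{k}.png")[170:350,275:375],None,fx=3.3,fy=3.3,interpolation=cv2.INTER_CUBIC) for k in(0,5)]
cv2.imwrite("pics/cmp5.png",np.hstack(o))
E
```

```text
[437.32541347  79.60343273 221.91598655] 20.35
```

View pics/cmp5.png

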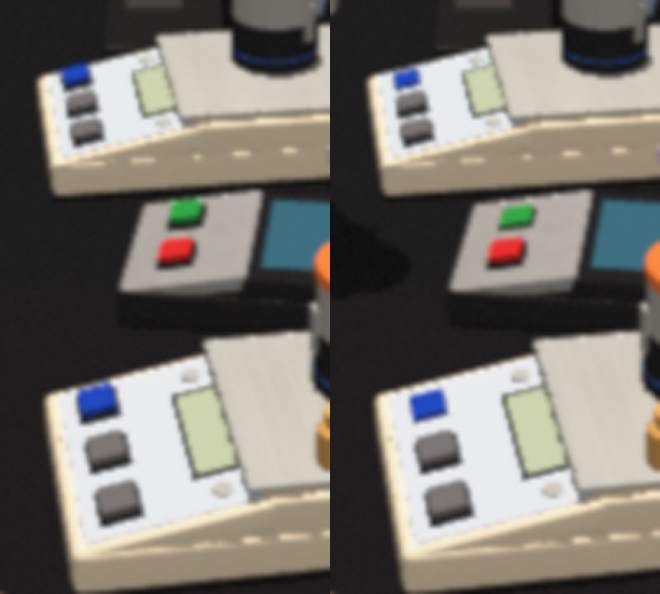

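View pics/top5.png

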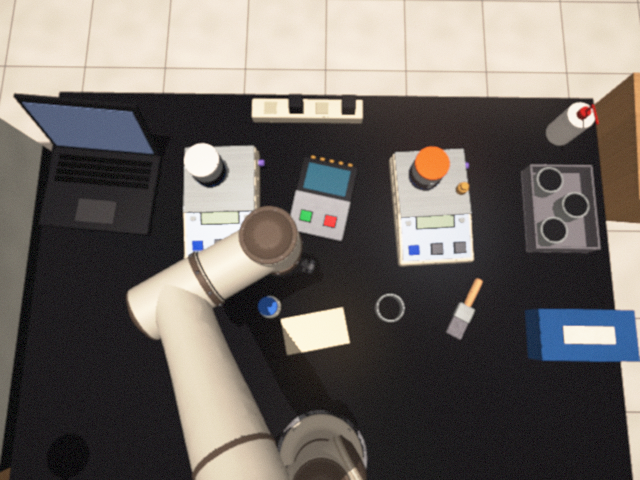

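View pics/crop_side5.png

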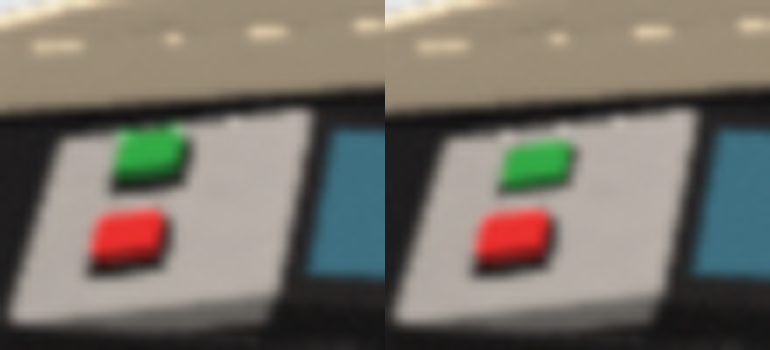

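The before and after crops show all three target keys lowered, while the grey and red keys haven't changed. The loose objects are where they were, and the hand is clear at z = 222 mm.

```bash
python3 -c "
from bench import arm
print(arm.job_done())"
```

```text
the job is handed in; nothing more can be done
None
```

I pressed the three keys in the order asked: the blue power key on the white-capped balance, the blue power key on the orange-capped balance, then the green start key on the logger. I used the closed fingertip and handed the job in at about 20.5 s.

- **Force:** Each key slid at about 3 N. I pushed on until the force was rising at roughly the cap's 3 N per mm, which means the key was at the bottom. The highest vertical readings were 9.7, 11.1 and 9.1 N.
- **Keys in the pictures:** Side-view pictures from before and after show all three target keys lower. The four grey keys and the red key look unchanged.
- **Rest of the bench:** The samplers, weight, jar, ring, marker and brush look to be where they were. The hand finished clear, about 220 mm up, reading about 1 N at most, which is within the sensor's noise.
- **Disagreements:** The two cameras differed by up to about 7 mm on key positions along y, because the side camera also sees the key flanks. I took values in between, mostly from the top view. Key travel can't be read directly, so "fully down" rests on the force rise and the pictures.

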